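# Reset the stop collar of a length gauge

## Robot

A 6-joint arm with a two-finger parallel gripper is mounted at the origin on the work surface; the furniture and walls round the work are solid. World frame = base frame: x ahead of the robot, y to its left, z up, the work surface at z = 0. Lengths are in m, angles in rad, forces in N, time in s.
With the tool pointing down it reaches from about 0.25 to 0.725 m from the base axis. Payload 4 kg.
Tool frame: the origin (TCP) lies on the centre line of the jaws, within the pads' length; the fingertips stand ahead of it and the grasp point (between the pads) lies 11 mm behind it (bot.tip_extent is the z of the fingertips in the tool frame, in m); z points along the fingers, y is the direction in which the jaws open and shut (so a half turn about z gives the same grasp; the last joint's range is limited). The gripper opens to 85 mm and grips with 20 to 120 N. Pads are 22 mm wide; open, the fingers measure 114 mm over their backs; the gripper's body (76 mm by 85 mm) begins 54 mm behind the grasp point. The pads swing forward as they close: fully open they stand 13 mm farther back than shut.
Start: joints at [-1.166, 0.241, 0.005, 1.335, 0, 1.571], TCP at [0.197, -0.46, 0.239] pointing down, gripper open.
Joint ranges: [-2.72, 2.72], [-1.05, 1.87], [-1.09, 1.28], [-1.99, 2.15], [-1.42, 1.44], [-3.14, 3.14]. Speed limits (rad/s): [2.79, 2.79, 3.14, 3.14, 3.14, 3.14].

## Interface

Orientations are given as a unit quaternion [x, y, z, w].
In Python, from workcell import bot gives the robot as it stands.
- The arm moves only by the shell command python3 -m jog 'ROWS'. ROWS is JSON, a list that holds one entry, the list of rows, each a list of 7 numbers: the shift along the world's x, y, z in m, then the turn, a rotation vector about the world's x, y, z in degrees, then the closure in counts, from 0 (fully open) to 255 (shut). In form: [[[tx, ty, tz, ax, ay, az, fingers], ...]]. A call has 1 to 10 rows; each row is the pose to reach, as a shift and turn from the pose commanded when the call began; what a row does not reach only later rows make up. A row lasts 1/12 s, in which the tool goes at most 41.7 mm and 7.16 degrees, less where a joint would pass 70% of its speed; a pose out of reach is approached as far as the arm can. A call with a gripper value outside its range is refused whole. The fingers move at their own pace and stop on an object; the grip force is fixed at half the most. Time passes only in rows, so rows that repeat a pose let the fingers close. It gives the time, the measured TCP pose, the force and the opening at its end, in the units of the state.
- bot.get_obs(): the state, without advancing time (a new reading comes with each control period).
- bot.camera(name): name is "scene" or "top" or "wrist"; returns the picture (480x640x3 uint8, blue, green, red); there is no depth.
- bot.camera_model(name): a dict with "K" (3x3 intrinsics, pixels), "k1" (the pictures are not rectified: a ray, as slopes to the right and down, at radius r is drawn at 1 + k1 r^2 times it, then the intrinsics apply), "T" (4x4, takes a point from camera to world coordinates). Camera axes: x right, y down, z forward; pixel columns grow to the right and rows downward; lengths in m; the calibration is good to about 2 mm. A picture is of the moment at which its call begins: read the wrist's pose just before it. camera_model takes no time and is no camera call; for the wrist camera it gives the pose at the moment of the call.
- bot.job_done(): hands the job in, once; it reports no verdict.
The state is a dict: "clock": time; "joint_pos": joint angles; "joint_vel": joint speeds; "tau": joint torques, N m; "eef_pos": TCP position; "tool_rot": TCP orientation; "ft_force": force on the tool from outside, world axes, zero at the start; "ft_torque": the same for the moment, N m; "grip_width": finger opening in m.
Only numpy, scipy, OpenCV 4.12 (cv2) and the standard library are available. Lean on these libraries where they do the work, as an engineer would, in place of code of your own. Each camera call takes 0.05 s, during which the arm holds its last target. There are 200 camera calls.

## Task

On the length-stop gauge, loosen the thumbscrew of the wide collar by a quarter turn anticlockwise (seen from above), and only then slide that collar along its rod until its middle is opposite the brass pointer. Leave the thumbscrew loose for the fine setting later, and leave the narrow collar where it is.

Things in the scene. Friction and masses are not known exactly. Their poses are not given: they have to be found in the camera images.
- gauge: length-stop gauge, fixed to the bench: wooden base 96 x 280 x 18 mm carrying a level 12 mm ridged steel rod between two steel end blocks (56 mm high). Origin at the centre of the base's underside on the bench top; the rod runs along the gauge's y axis directly above the origin, its centre 45 mm up. z is up. The gauge's yaw varies.
- wide_collar (a point): centre of the wide steel collar on the rod (32 mm diameter, 30 mm long along the rod, thin dark line round its middle), 45 mm above the bench; its top is 61 mm above the bench. Axes parallel to the gauge's. It carries the thumbscrew on top.
- screw_head (a point): centre of the thumbscrew's flat upright wing on the wide collar: dark steel bar 36 mm long, 9 mm thick, 22 mm high, on the vertical screw axis above the collar's middle, from 74 to 96 mm above the bench (centre 85). It is long along this point's y axis, thin along x; the axes turn with it. Tight, it lies within 0.15 rad of the rod. Nothing else on the gauge is over 62 mm high.
- screw_turn (a joint): turn of the thumbscrew, rad: 0 is tight, grows anticlockwise seen from above, starts at 0 to 0.15, stop at 1.9; a quarter turn is 1.57. Up to about 0.5 its point sits between the rod's ridges and holds the collar (with about 3 mm of play) against 40 N; from about 0.8 the collar is free. It stays where it is left, turns with 0.1 to 0.2 N m, and its head keeps its height.
- collar_slide (a joint): position of the wide collar along the rod, m, 0 at the middle of the gauge, growing along the gauge's +y axis; stops at -0.106 and 0.085. Once the screw is loose it slides with 1 to 3 N, without detents, and stays where it is left; it may be slid while holding the thumbscrew's wing.
- narrow_collar (a point): centre of the narrow steel collar on the same rod (32 mm diameter, 12 mm long, a flush socket screw and no wing), 45 mm above the bench, near the +y end of the rod; held tight by its own screw and to be left where it is.
- index_tip (a point): tip of the brass pointer, a post 29 mm high on a 22 x 16 mm foot, fixed on the graduated strip on the near (gauge -x) side of the rod and pointing at it; 45 mm above the bench, 25 mm from the rod's centre line. The collar's middle must come opposite this tip: the same position along the gauge's y axis.

How it is judged:
On the way:
1. the thumbscrew is loosened while the wide collar is still where it started (value of joint screw_turn above 0.9 rad and distance of wide_collar from where it was at the start of the episode below 0.012 m), for 0.1 s.
At the end, for the whole second after the job is handed in: The thumbscrew is left loose (turned more than 0.8 rad), the wide collar rests with its middle within 10 mm, along the rod, of the brass pointer's tip, and the narrow collar is within 6 mm of where it was (value of joint screw_turn above 0.8 rad and y of wide_collar in the frame of index_tip between -0.01 and 0.01 m and velocity of joint collar_slide between -0.01 and 0.01 m/s and distance of narrow_collar from where it was at the start of the episode below 0.006 m); the robot touches nothing.
It fails at once if the wide collar is forced along the rod while its thumbscrew is tight (less than 0.5 rad) (value of joint screw_turn below 0.5 rad and distance of wide_collar from where it was at the start of the episode above 0.012 m).
It fails at once if the narrow collar is moved by more than 6 mm (distance of narrow_collar from where it was at the start of the episode above 0.006 m).
It also fails if it takes over 32 s, if anything falls off the work surface, if the arm or the gripper's body presses on something with over 40 N, if the wrist force passes 120 N, or if a joint passes its speed limit or range.

## Working session

There is one attempt and no reset: what is moved stays moved. The work goes in short steps, Python scripts to look and compute and a shell command to move; the robot and the scene stay as the last step left them, time stands still between calls to the robot, and variables do not carry over. Pictures are saved under pics/ and viewed, about 8 in all and at most 12, crops included, and the job is handed in when it is done.

```bash
mkdir -p pics; ls
python3 - <<'E'
from workcell import bot
import cv2, numpy as np
o=bot.get_obs(); print({k:np.round(v,3).tolist() for k,v in o.items()}, bot.tip_extent)
for n in("scene","top"):
    m=bot.camera_model(n); print(n,np.round(m["K"],1).tolist(),m["k1"],np.round(m["T"],3).tolist())
    cv2.imwrite(f"pics/{n}0.png",bot.camera(n))
E
```

```text
pics
{'clock': 0.0, 'joint_pos': [-1.166, 0.241, 0.004, 1.335, 0.0, 1.571], 'joint_vel': [0.001, -0.0, 0.001, -0.0, -0.0, -0.001], 'tau': [-0.001, -37.232, 25.241, 0.017, -0.0, -0.0], 'eef_pos': [0.197, -0.459, 0.238], 'tool_rot': [0.98, 0.201, -0.0, -0.001], 'ft_force': [-0.755, 0.274, 0.308], 'ft_torque': [0.051, -0.03, 0.02], 'grip_width': 0.085} 0.008
scene [[541.7, 0.0, 325.7], [0.0, 541.7, 248.3], [0.0, 0.0, 1.0]] -0.06155139143629231 [[0.687, 0.591, -0.423, 0.886], [0.727, -0.551, 0.411, -0.201], [0.01, -0.589, -0.808, 0.779], [0.0, 0.0, 0.0, 1.0]]
top [[542.6, 0.0, 312.3], [0.0, 542.6, 236.3], [0.0, 0.0, 1.0]] -0.07116338798631287 [[-0.051, -0.979, 0.199, 0.34], [-0.999, 0.05, -0.015, 0.155], [0.004, -0.2, -0.98, 0.899], [0.0, 0.0, 0.0, 1.0]]
```

View pics/top0.png

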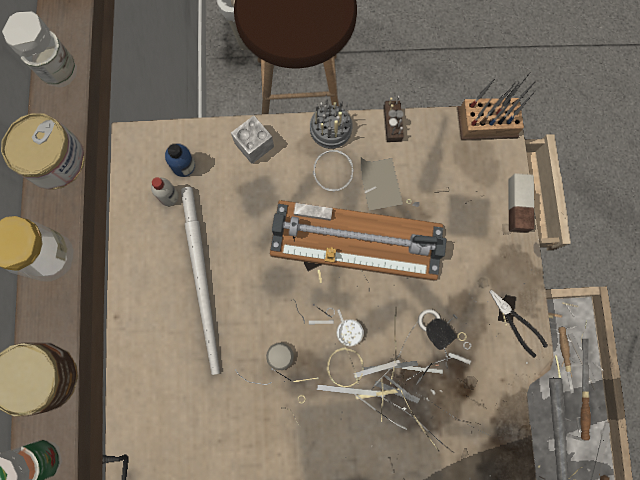

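View pics/scene0.png

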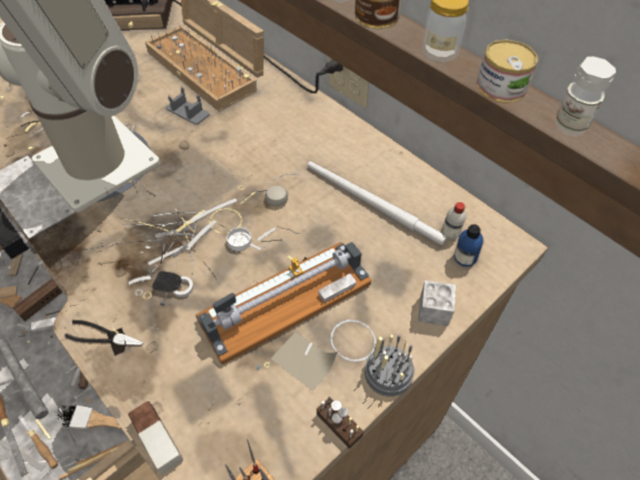

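Top view: the gauge lies almost along world y. The wide collar and wing are near (428,241), the pointer near (331,253), and the narrow collar near (294,227). In the scene view the wing is at about (225,303) and the pointer at about (295,266). I'll enlarge both for exact pixels.

```bash
cat > h.py <<'E'
import numpy as np, cv2
from workcell import bot
def ray(m,p):
    u=cv2.undistortPoints(np.float64([[p]]),np.float64(m["K"]),np.float64([m["k1"],0,0,0]))[0,0]
    T=np.array(m["T"]); return T[:3,3],T[:3,:3]@[u[0],u[1],1]
def onz(m,p,z):
    c,d=ray(m,p); return c+d*(z-c[2])/d[2]
def tri(m1,p1,m2,p2):
    c1,d1=ray(m1,p1);c2,d2=ray(m2,p2)
    s=np.linalg.lstsq(np.c_[d1,-d2],c2-c1,rcond=None)[0]
    a,b=c1+d1*s[0],c2+d2*s[1]; return (a+b)/2,np.linalg.norm(a-b)
def proj(m,X):
    T=np.linalg.inv(np.array(m["T"])); 
    return cv2.projectPoints(np.float64([X]),cv2.Rodrigues(T[:3,:3])[0],T[:3,3],np.float64(m["K"]),np.float64([m["k1"],0,0,0]))[0][0,0]
E
python3 - <<'E'
import cv2, numpy as np
a=cv2.imread("pics/top0.png")[195:285,262:462]; b=cv2.imread("pics/scene0.png")[235:360,190:390]
f=lambda i,k:cv2.resize(i,None,fx=k,fy=k,interpolation=cv2.INTER_CUBIC)
A=f(a,4);B=f(b,1.9)
c=np.zeros((A.shape[0]+B.shape[0],800,3),np.uint8); c[:360]=A; c[360:,:B.shape[1]]=B
cv2.imwrite("pics/crop0.png",c); print(c.shape)
E
```

```text
(598, 800, 3)
```

View pics/crop0.png

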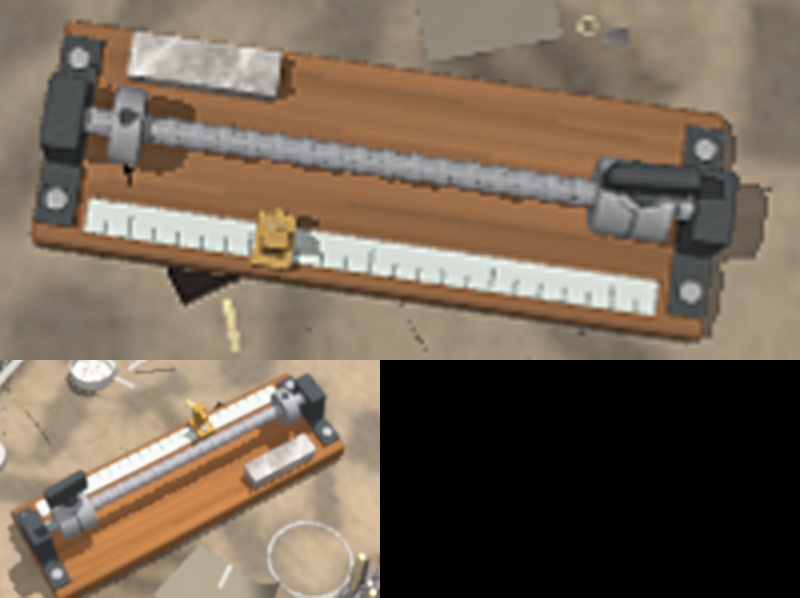

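The crop's wing runs from about (604,178) to (702,187), next to the end block. The rod centre passes through (150,130) and (585,188), the pointer's tip is near (277,212), and the collar spans x from 592 to 672.

Run:
```python
from h import *
m=bot.camera_model("top")
P=lambda x,y:(262+x/4,195+y/4)
r1=onz(m,P(150,130),.05);r2=onz(m,P(585,188),.05)
d=(r1-r2)[:2];d/=np.linalg.norm(d);yaw=np.arctan2(-d[0],d[1])
print("rod",r1,r2,"yaw deg",np.degrees(yaw))
y=np.r_[d,0];x=np.array([d[1],-d[0],0])
for n,p,z in[("wing_l",P(604,178),.096),("wing_r",P(702,187),.096),("wingc",P(652,180),.096),("tip",P(277,212),.045),("collarmid",P(632,170),.061),("narrow",P(127,100),.061),("blockR",P(712,180),.056),("blockL",P(66,105),.056)]:
    X=onz(m,p,z); print(n,X.round(4),"along",round((X-r2)@y,4),"across",round((X-r2)@x,4))
w=[onz(m,P(604,178),.096),onz(m,P(702,187),.096)];v=w[0]-w[1];print("wing angle rel rod deg",np.degrees(np.arctan2(-v[0],v[1])-yaw),np.linalg.norm(v))
s=bot.camera_model("scene");print(tri(m,P(277,212),s,(190+200/1.9,235+43/1.9)))
w=bot.camera_model("wrist");print(np.round(w["K"],0).tolist(),np.round(np.array(w["T"]),3).tolist())
```

```text
rod [0.52800234 0.16170739 0.05      ] [ 0.49555895 -0.01072741  0.05      ] yaw deg -10.655556402305034
wing_l [ 0.4906 -0.0093  0.096 ] along 0.0005 across -0.0051
wing_r [ 0.4853 -0.0463  0.096 ] along -0.0369 across -0.0035
wingc [ 0.4889 -0.0275  0.096 ] along -0.0177 across -0.0034
tip [0.493  0.1126 0.045 ] along 0.1207 across -0.0253
collarmid [ 0.4998 -0.0279  0.061 ] along -0.0161 across 0.0074
narrow [0.5382 0.1702 0.061 ] along 0.1856 across 0.0085
blockR [ 0.4951 -0.0606  0.056 ] along -0.0491 across 0.0088
blockL [0.5386 0.1946 0.056 ] along 0.2098 across 0.0043
wing angle rel rod deg 2.4140498651936775 0.037379911232945116
(array([0.49048658, 0.11406281, 0.06155424]), np.float64(0.001577892086504494))
[[358.0, 0.0, 322.0], [0.0, 358.0, 236.0], [0.0, 0.0, 1.0]] [[0.394, -0.878, -0.27, 0.265], [-0.919, -0.377, -0.114, -0.43], [-0.002, 0.294, -0.956, 0.372], [0.0, 0.0, 0.0, 1.0]]
```

```bash
python3 -m jog '[[[0.293,0.431,0,0,0,57,255],[0.293,0.431,0,0,0,57,255],[0.293,0.431,0,0,0,57,255],[0.293,0.431,0,0,0,57,255],[0.293,0.431,0,0,0,57,255],[0.293,0.431,0,0,0,57,255],[0.293,0.431,0,0,0,57,255],[0.293,0.431,0,0,0,57,255],[0.293,0.431,0,0,0,57,255],[0.293,0.431,0,0,0,57,255]]]'; python3 -c "
from workcell import bot
print(bot.tip_extent,bot.get_obs()['joint_pos'])"
```

```text
clock: 0.93
eef_pos: [0.4316, -0.113, 0.2391]
tool_rot: [0.765, 0.644, -0.0, -0.0]
ft_force: [-0.4, -0.5, -0.0]
grip_width: -0.0003
0.008 [-2.55935347e-01  1.34482699e-01 -1.27209170e-01  1.30948210e+00
 -1.24955171e-04  1.48569599e+00]
```

```bash
python3 -m jog '[[[0.02,0.03,0,0,0,0,0],[0.04,0.06,0,0,0,0,0],[0.04,0.06,0,0,0,0,0],[0.04,0.06,0,0,0,0,0],[0.04,0.06,0,0,0,0,0]]]'
python3 - <<'E'
from h import *
o=bot.get_obs();print(o["eef_pos"],o["tool_rot"],o["joint_pos"][5])
m=bot.camera_model("wrist");i=bot.camera("wrist");cv2.imwrite("pics/w1.png",i)
np.savez("m1.npz",**{k:np.array(v) for k,v in m.items()})
E
```

```text
clock: 1.35
eef_pos: [0.4706, -0.055, 0.2387]
tool_rot: [0.765, 0.644, -0.001, -0.0]
ft_force: [-0.2, -0.4, -0.1]
grip_width: 0.0602
[ 0.4705516  -0.05496115  0.238738  ] [ 7.64729689e-01  6.44350602e-01 -7.47543696e-04 -4.96890296e-04] 1.625224867113562
```

View pics/w1.png

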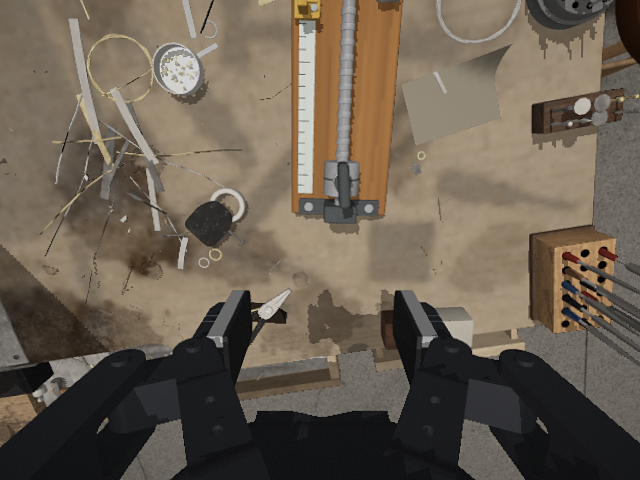

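The wrist view shows the wing at about (344,185), lying along the rod next to the end block, and the pointer at about (307,8). I'll enlarge this.

Run:
```python
import cv2
i=cv2.imread("pics/w1.png")
a=cv2.resize(i[130:230,285:400],None,fx=5,fy=5,interpolation=cv2.INTER_CUBIC)
b=cv2.resize(i[0:40,285:365],None,fx=3,fy=3,interpolation=cv2.INTER_CUBIC)
import numpy as np
c=np.zeros((500,800,3),np.uint8);c[:,:575]=a;c[:120,560:]=b;cv2.imwrite("pics/w1c.png",c)
```

```text
(no output)
```

View pics/w1c.png

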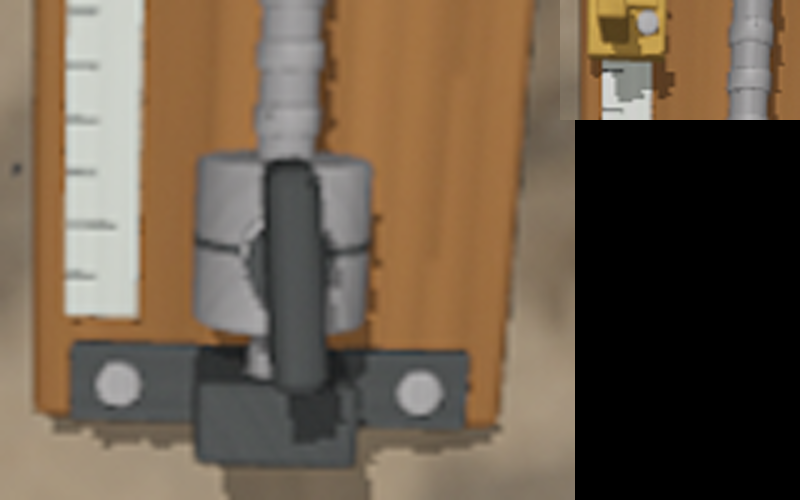

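Run:
```python
from h import *
m=dict(np.load("m1.npz"))
P=lambda x,y:(285+x/5,130+y/5)
a=onz(m,P(292,168),.096);b=onz(m,P(300,388),.096);v=a-b
print("wing",a,b,(a+b)/2,np.linalg.norm(v),"dir",np.degrees(np.arctan2(-v[0],v[1])))
r1=onz(m,(349,5),.045);r2=onz(m,P(290,140),.045);v=r1-r2
print("rod",r1,r2,np.degrees(np.arctan2(-v[0],v[1])))
c=(onz(m,P(197,243),.047)+onz(m,P(370,247),.047))/2;print("collar",c)
```

```text
wing [ 0.49433893 -0.01071114  0.096     ] [ 0.49041726 -0.04465879  0.096     ] [ 0.49237809 -0.02768497  0.096     ] 0.03417341857448417 dir -6.58965947786317
rod [0.51927575 0.10488251 0.045     ] [ 0.49674718 -0.0112504   0.045     ] -10.978425184161695
collar [ 0.49268398 -0.029276    0.047     ]
```

```bash
python3 -m jog '[[[0.022,0.0265,-0.04,0,0,3.2,120],[0.022,0.0265,-0.08,0,0,3.2,120],[0.022,0.0265,-0.12,0,0,3.2,120],[0.022,0.0265,-0.135,0,0,3.2,120],[0.022,0.0265,-0.135,0,0,3.2,120],[0.022,0.0265,-0.135,0,0,3.2,120]]]'
python3 - <<'E'
from h import *
i=bot.camera("wrist");cv2.imwrite("pics/w2.png",i[150:480,120:520])
E
```

```text
clock: 1.9
eef_pos: [0.4917, -0.0298, 0.1037]
tool_rot: [0.747, 0.664, -0.001, -0.001]
ft_force: [0.6, 0.1, 0.6]
grip_width: 0.0458
```

View pics/w2.png

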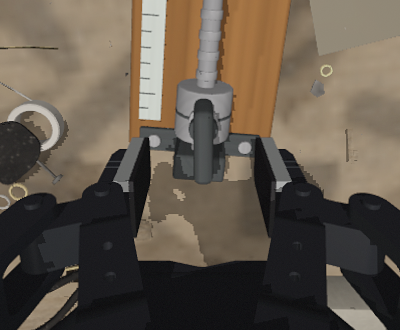

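The wing, at crop column 203, is centred between the jaws (inner faces at about 150 and 258). Next I lower the tool and close it.

```bash
python3 -m jog '[[[0.0005,0.001,-0.015,0,0,0,120],[0.0005,0.001,-0.024,0,0,0,120],[0.0005,0.001,-0.024,0,0,0,170],[0.0005,0.001,-0.024,0,0,0,200],[0.0005,0.001,-0.024,0,0,0,255],[0.0005,0.001,-0.024,0,0,0,255],[0.0005,0.001,-0.024,0,0,0,255],[0.0005,0.001,-0.024,0,0,0,255],[0.0005,0.001,-0.024,0,0,0,255],[0.0005,0.001,-0.024,0,0,0,255]]]'
```

```text
clock: 2.78
eef_pos: [0.4925, -0.0275, 0.082]
tool_rot: [0.747, 0.665, -0.001, -0.0]
ft_force: [-5.9, 0.9, 8.8]
grip_width: 0.0072
```

A width of 7.2 mm and 8.8 N upward suggest the fingertips touch the collar. I'll open slightly, raise the tool and grip again.

```bash
python3 -m jog '[[[0,0,0,0,0,0,190],[0,0,0,0,0,0,190],[0,0,0.007,0,0,0,190],[0,0,0.007,0,0,0,190],[0,0,0.007,0,0,0,190]]]'; python3 -m jog '[[[0,0,0,0,0,0,255],[0,0,0,0,0,0,255],[0,0,0,0,0,0,255],[0,0,0,0,0,0,255],[0,0,0,0,0,0,255]]]'
python3 - <<'E'
from h import *
i=bot.camera("wrist");cv2.imwrite("pics/w3.png",cv2.resize(i[150:450,170:470],None,fx=2,fy=2))
E
```

```text
clock: 3.2
eef_pos: [0.4942, -0.0275, 0.088]
tool_rot: [0.747, 0.665, 0.0, 0.0]
ft_force: [0.7, -0.0, -0.6]
grip_width: 0.0221
clock: 3.62
eef_pos: [0.4927, -0.0274, 0.0876]
tool_rot: [0.747, 0.665, -0.001, -0.001]
ft_force: [-2.8, 0.4, 6.1]
grip_width: 0.0075
```

View pics/w3.png

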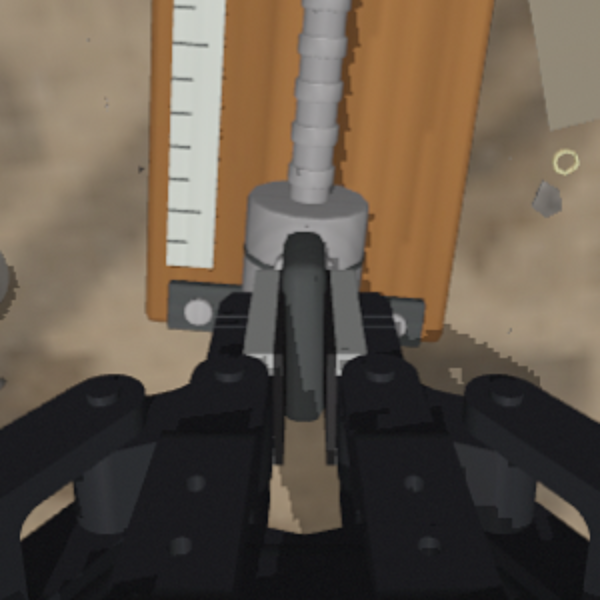

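The pads hold the wing centrally. Next I loosen it in place.

```bash
python3 -m jog '[[[-0.001,-0.0005,0,0,0,5,255],[-0.001,-0.0005,0,0,0,10,255],[-0.001,-0.0005,0,0,0,15,255],[-0.001,-0.0005,0,0,0,20,255],[-0.001,-0.0005,0,0,0,25,255],[-0.001,-0.0005,0,0,0,30,255],[-0.001,-0.0005,0,0,0,35,255],[-0.001,-0.0005,0,0,0,40,255],[-0.001,-0.0005,0,0,0,45,255],[-0.001,-0.0005,0,0,0,45,255]]]'
```

```text
clock: 4.5
eef_pos: [0.492, -0.0277, 0.0876]
tool_rot: [0.434, 0.901, -0.0, -0.001]
ft_force: [-2.6, 0.5, 6.6]
grip_width: 0.0076
```

```bash
python3 -m jog '[[[0,0,0,0,0,5,255],[0,0,0,0,0,10,255],[0,0,0,0,0,15,255],[0,0,0,0,0,20,255],[0,0,0,0,0,25,255],[0,0,0,0,0,30,255],[0,0,0,0,0,35,255],[0,0,0,0,0,40,255],[0,0,0,0,0,44,255],[0,0,0,0,0,44,255]]]'
python3 - <<'E'
from h import *
m=bot.camera_model("wrist");np.savez("m4.npz",**{k:np.array(v) for k,v in m.items()})
i=bot.camera("wrist");t=bot.camera("top");cv2.imwrite("pics/w4.png",i);cv2.imwrite("pics/t4.png",t)
c=np.zeros((600,800,3),np.uint8);c[:600,:400]=cv2.resize(i,(400,300)).repeat(1,0) if 0 else 0
c[:480,:640]=i; c[480:570,640-400:640]=0
c[480:600,:400]=cv2.resize(t[195:285,262:462],(400,120)); cv2.imwrite("pics/c4.png",c[:,:640])
E
```

```text
clock: 5.33
eef_pos: [0.4916, -0.0282, 0.0876]
tool_rot: [0.065, 0.998, -0.0, -0.001]
ft_force: [-3.1, -1.1, 6.8]
grip_width: 0.0078
```

View pics/c4.png

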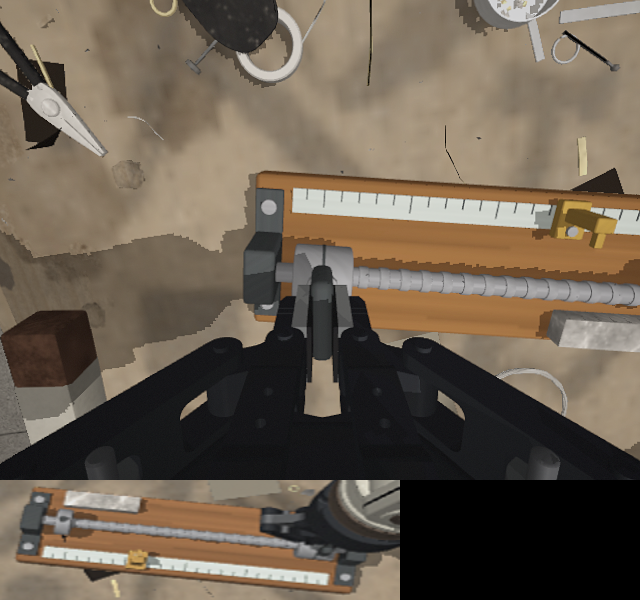

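The wing is now across the rod and the collar has not moved. The pointer's tip, with the foot near (570,220), is around (600,243). I'll compute the slide.

Run:
```python
from h import *
m=dict(np.load("m4.npz"))
i=cv2.imread("pics/w4.png")
a=onz(m,(365,277),.045);b=onz(m,(590,292),.045);d=(b-a)[:2];d/=np.linalg.norm(d)
print("rod yaw",np.degrees(np.arctan2(-d[0],d[1])))
y=np.r_[d,0];x=np.array([d[1],-d[0],0])
col=onz(m,(325,247),.061)
for n,p,z in[("tipA",(600,246),.045),("tipB",(613,233),.045),("tipC",(598,238),.045),("col",(325,247),.061)]:
    X=onz(m,p,z);print(n,X.round(4),"across",((X-a)@x).round(4),"slide from col",((X-col)@y).round(4))
e=np.array([.4925,-.0285,.045]);
for p in[(600,246),(598,238)]:
    print("slide from wing",(onz(m,p,.045)-e)@y)
cv2.imwrite("pics/w4c.png",cv2.resize(i[180:310,520:640],None,fx=4.5,fy=4.5,interpolation=cv2.INTER_CUBIC))
```

```text
rod yaw -11.41383885353056
tipA [0.4946 0.1152 0.045 ] across -0.0258 slide from col 0.141
tipB [0.4883 0.1209 0.045 ] across -0.033 slide from col 0.1453
tipC [0.49   0.1138 0.045 ] across -0.0299 slide from col 0.1387
col [ 0.4716 -0.024   0.061 ] across -0.0208 slide from col 0.0
slide from wing 0.14121898081113768
slide from wing 0.13898231766313585
```

View pics/w4c.png

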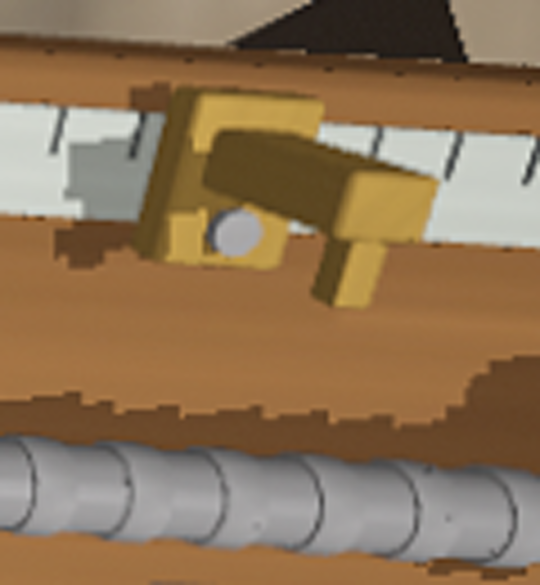

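Tip at about (598,248), which gives a slide of roughly 0.139 to 0.140 m along (0.19,0.98). I'll slide while holding the wing.

```bash
python3 -m jog '[[[0.0019,0.01,0,0,0,0,255],[0.0048,0.025,0,0,0,0,255],[0.0077,0.04,0,0,0,0,255],[0.0106,0.055,0,0,0,0,255],[0.0135,0.07,0,0,0,0,255],[0.0164,0.085,0,0,0,0,255],[0.0193,0.1,0,0,0,0,255],[0.0222,0.115,0,0,0,0,255],[0.0251,0.13,0,0,0,0,255],[0.0251,0.13,0,0,0,0,255]]]'; python3 -m jog '[[[0.0013,0.0065,0,0,0,0,255],[0.0013,0.0065,0,0,0,0,255],[0.0013,0.0065,0,0,0,0,255]]]'
python3 - <<'E'
from h import *
m=bot.camera_model("wrist");np.savez("m5.npz",**{k:np.array(v) for k,v in m.items()})
i=bot.camera("wrist");cv2.imwrite("pics/w5.png",cv2.resize(i[150:400,200:460],None,fx=2.4,fy=2.4,interpolation=cv2.INTER_CUBIC))
E
```

```text
clock: 6.27
eef_pos: [0.5182, 0.1044, 0.0877]
tool_rot: [0.065, 0.998, 0.001, 0.0]
ft_force: [-0.8, 2.2, 4.7]
grip_width: 0.0075
clock: 6.52
eef_pos: [0.5191, 0.1088, 0.0877]
tool_rot: [0.066, 0.998, 0.001, 0.0]
ft_force: [-2.4, 1.7, 5.3]
grip_width: 0.0071
```

View pics/w5.png

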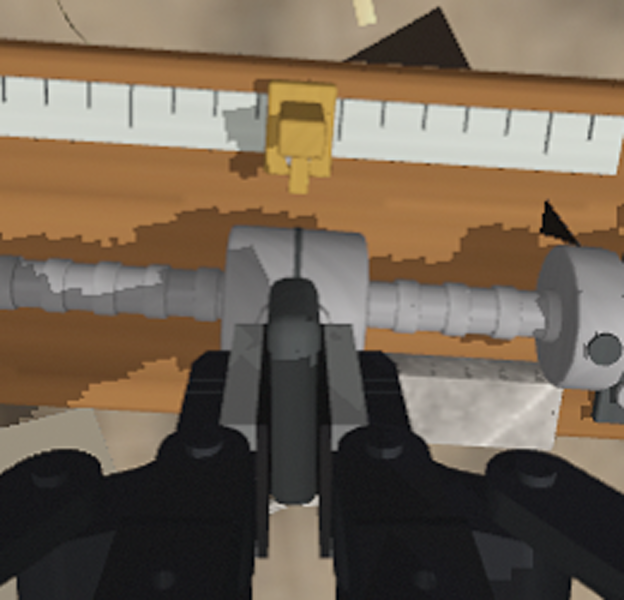

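The collar line (298,230) is opposite the pointer's tip (298,190), to within about 1 mm at 4.7 px/mm. Next I release, retreat and check.

```bash
python3 -m jog '[[[0,0,0,0,0,0,220],[0,0,0,0,0,0,190],[0,0,0,0,0,0,160],[0,0,0,0,0,0,130],[0,0,0,0,0,0,120],[0,0,0.02,0,0,0,120],[0,0,0.05,0,0,0,120],[0,0,0.08,0,0,0,120],[-0.03,-0.06,0.1,0,0,0,120],[-0.06,-0.1,0.1,0,0,0,120]]]'; python3 -m jog '[[[-0.04,-0.04,0.03,0,0,0,120],[-0.08,-0.08,0.03,0,0,0,120],[-0.1,-0.12,0.03,0,0,0,120],[-0.1,-0.12,0.03,0,0,0,120],[-0.1,-0.12,0.03,0,0,0,120],[-0.1,-0.12,0.03,0,0,0,120]]]';python3 - <<'E'
from h import *
t=bot.camera("top");s=bot.camera("scene")
c=np.zeros((600,800,3),np.uint8);c[:360]=cv2.resize(t[195:285,262:462],(800,360),interpolation=cv2.INTER_CUBIC)
c[360:598,:380]=cv2.resize(s[235:360,190:390],(380,238),interpolation=cv2.INTER_CUBIC);cv2.imwrite("pics/c6.png",c)
E
```

```text
clock: 7.4
eef_pos: [0.4815, 0.0385, 0.1865]
tool_rot: [0.065, 0.998, 0.0, 0.004]
ft_force: [0.6, -1.1, -0.2]
grip_width: 0.0451
clock: 7.9
eef_pos: [0.3776, -0.0834, 0.214]
tool_rot: [0.069, 0.998, -0.0, 0.001]
ft_force: [-1.0, -0.6, 0.3]
grip_width: 0.0454
```

View pics/c6.png

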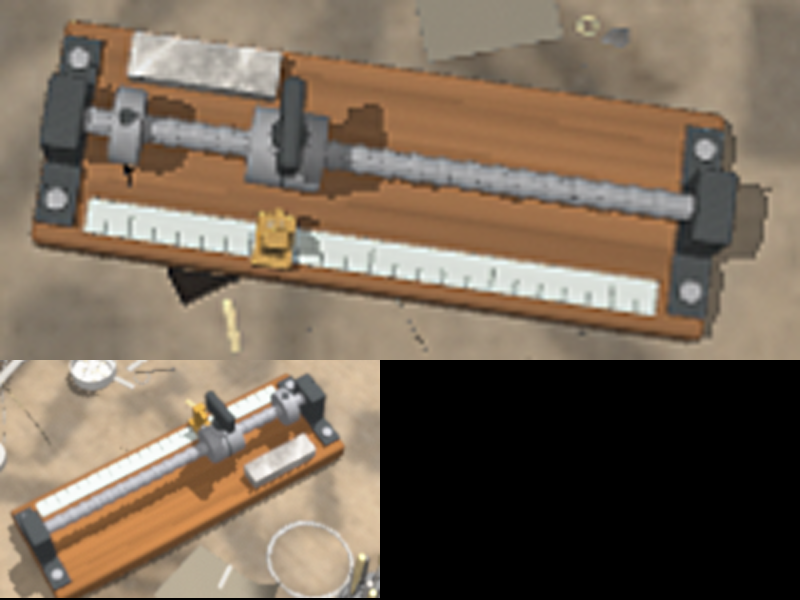

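The collar spans x from 248 to 328, so its middle is about (287,150). Dropped square to the rod, that gives x of about 279 at the tip (277,212), which agrees within about 1 mm. The wing stands across the rod and the narrow collar is still at x ≈ 127.

```bash
python3 -c "
from workcell import bot
print(bot.job_done())"
```

```text
the job is handed in; nothing more can be done
None
```

The wide collar's thumbscrew is loose and the collar now sits opposite the brass pointer. The job is handed in; no verdict is reported. It took about 8 s of the 32 s allowed.

- **Moves:** I turned the thumbscrew about 89° anticlockwise with the collar still where it started. I then slid the collar about 0.137 m along the rod, holding the wing, then let go and backed the arm away.
- **Last checks:** In the wrist and top views the collar's middle is within about 1 mm of the pointer's tip. The wing stands across the rod and the narrow collar looks unmoved. The gripper is clear of the gauge.
- **Did not agree:**
  - The first grip read 8.8 N upward, so I raised the tool about 6 mm and gripped again. It still read about 6 N.
  - The gripper read about 7.5 mm on the 9 mm wing.
  - My slide estimates ranged from 0.138 to 0.141 m, so I relied on the picture taken at the end of the slide.

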